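# Set the strap-length stop

## Robot

A 7-joint arm with a two-finger parallel gripper is mounted at the origin on the work surface. World frame = base frame: x ahead of the robot, y to its left, z up, the work surface at z = 0. Lengths are in m, angles in rad, forces in N, time in s.
With the tool pointing down it reaches from about 0.4 to 0.85 m from the base axis. Payload 4.5 kg.
Tool frame: the origin (TCP) lies midway between the tips of the shut fingers; the grasp point (between the pads) lies bot.hold_point_z behind it (bot.hold_point_z is the distance from the TCP to the grasp point, in m); z points along the fingers, y is the line along which they close (so a half turn about z gives the same grasp; the last joint's range is limited). The gripper opens to 88 mm and grips with 3 to 60 N. Pads are 18 mm wide; open, the fingers measure 123 mm over their backs; the gripper's body (75 mm by 187 mm) begins 45 mm behind the grasp point.
Start: joints at [1.22, 0.689, -0.195, 1.565, 0.157, 0.902, -0.215], TCP at [0.235, -0.579, 0.239] pointing down, gripper open.
Joint ranges: [-3.01, 3.01], [-0.46, 2.08], [-1.47, 1.51], [0.13, 2.56], [-1, 4.14], [0.04, 2.09], [-2.66, 2.66]. Speed limits (rad/s): [2.57, 2.57, 3.14, 3.14, 3.14, 3.14, 3.14].

## Interface

Orientations are given as a unit quaternion [x, y, z, w].
In Python, from station import state, vision, bot gives the robot as it stands. The module is installed in compiled form; this text tells all that it offers.
- The arm moves only by the tool jog_arm, never from a script. Its argument "rows" is a list of rows, each a list of 7 numbers: the gripper command: -1 is fully open, 1 is shut, values between are in proportion, then the shift along the tool's x, y, z in cm, then the turn, a rotation vector about the tool's x, y, z in rad. In form: [[grip, tx, ty, tz, wx, wy, wz], ...]. A call has 1 to 10 rows; each row is the pose to reach, as a shift and turn from the pose commanded when the call began, along the tool's axes at that moment; what a row does not reach only later rows make up. A row lasts 1/8 s, in which the tool goes at most 62.5 mm and 10.7 degrees, less where a joint would pass 70% of its speed; a pose out of reach is approached as far as the arm can. A call with a gripper value outside its range is refused whole. The fingers move at their own pace and stop on an object; "newtons" is the grip in N (left out, the last holds). Time passes only in rows, so rows that repeat a pose let the fingers close. It gives the time, the measured TCP pose, the force, the opening and the grip force at its end, in the units of the state.
- state(): the state, without advancing time (a new reading comes with each control period).
- vision.camera(name): name is "scene" or "top" or "wrist"; returns (picture, depth): 420x560x3 uint8, red, green, blue; 420x560 float32, m along the optical axis (not along the pixel's ray), 0 where there is no reading.
- vision.camera_model(name): a dict with "vfov" (degrees; the focal length in pixels is half the picture's height over the tangent of half this angle, whatever the lens; pixels are square), "cx", "cy" (the principal point, pixels), "rvec" (rotation vector, rad) and "tvec" (3), from world to camera coordinates, as OpenCV has them; the wrist camera has in their place "tool_from_camera" (4x4, takes a point from camera to tool coordinates, whose origin is the TCP and whose axes are the flange's). Camera axes: x right, y down, z forward; pixel columns grow to the right and rows downward; lengths in m; the calibration is good to about 2 mm. A picture is of the moment at which its call begins: read the wrist's pose just before it. camera_model takes no time and is no camera call.
- bot.finish_job(): hands the job in; it is judged then, once.
The state is a dict: "time": time; "qpos": joint angles; "qvel": joint speeds; "joint_efforts": joint torques, N m; "tcp_pos": TCP position; "orientation": TCP orientation; "ft_force": force on the tool from outside, world axes, zero at the start; "ft_torque": the same for the moment, N m; "opening": opening from 0.0 (shut) to 1.0 (fully open); "grip_force": force on a finger pad.
Only numpy, scipy, OpenCV 4.12 (cv2) and the standard library are available. Lean on these libraries where they do the work, as an engineer would, in place of code of your own. Each camera call takes 0.05 s, during which the arm holds its last target. There are 200 camera calls.

## Task

Set the length stop of the strap jig to the red marker: lift the orange release bar clear of the notches, keep it up while you slide the carriage until its pointer is at the red marker, then let the bar go so that it drops fully home in a notch right beside that marker. Ease the carriage gently to and fro if the bar lands on top of a tooth, never force the bar against the teeth, and leave the jar, hammer and screwdriver alone.

Things in the scene. Friction and masses are not known exactly. Their poses are not given: they have to be found in the camera images.
- jig: green base board of the stop, 130 x 440 x 12 mm, on the table. Origin: centre of its underside. Its y axis is the line along which the carriage slides (130 mm either way from the middle); its x axis points across it, away from the robot. End blocks, 46 mm high at most, stand 194 to 212 mm from the middle.
- rack: dark channel in mid-jig with a brass strip of square teeth, 14 mm long, 8 high (tops at 30 mm); notches 10 mm long, pitch 24 mm along y. Pose as the jig's: it does NOT tell where the notches lie; the strip is clamped anywhere. Each tab stands by a tooth: the next notch centre is 4 to 20 mm from it on one side, 24 mm less that on the other; either will do. At the marker push with under 25 N.
- carriage: aluminium carriage, 88 mm across (x) and 56 mm along the slide (y), top 53 mm above the table. It slides freely along the jig's y axis with 2 N of friction and stays where it is left; it cannot lift, turn or come off. Origin: on the table plane at its middle; axes as the jig's.
- pointer (a point): tip of the white pointer fin on the carriage's far (+x) side, 50 mm from its middle, 26 mm above the table, on the carriage's centre line. The pointer has the same y along the slide as the release bar and its blade.
- bar_grip (a point): centre of the orange release bar: 62 mm long (jig's x), 16 mm thick (jig's y), 26 mm high. Fully down its centre is 79 mm above the table and its underside 13 mm above the carriage's top. Grip it across its 16 mm from above, a finger on either side along the slide. A steel blade 6 mm thick below it drops into the notches.
- latch (a joint): height of the release bar above home, m: 0 = blade home in a notch, 0.008 = standing on a tooth, above 0.008 = clear of the teeth, 0.015 = top stop. Spring and weight press it down with 7 N at 0, 10 N at 0.015; let go, it drops at once. The blade has 2 mm play either way in a notch; on a tooth it drags with about 1.5 N on top of the carriage's friction.
- red_tab: red marker tab on the far (+x) edge of the jig, 10 mm long along the slide, 14 mm across, 8 mm high. Origin: centre of its underside, 12 mm above the table; axes as the jig's. It may stand at any of the four tab places, 48 or 96 mm either side of the jig's middle. The pointer passes above it.
- blue_tab: blue tab like the red one, at another place: not wanted now
- yellow_tab: yellow tab like the red one, at another place: not wanted now
- white_tab: white tab like the red one, at another place: not wanted now
- jar: white jar with a green label, 84 mm wide, 95 mm high, bystander. Origin: centre of its underside.
- hammer: hammer 260 mm long lying beyond the jig, bystander. Origin near its middle on the table.
- screwdriver: screwdriver 170 mm long lying on the robot's side of the jig, bystander. Origin near its middle on the table.

How it is judged:
By the outcome, as a careful person would: the job done as asked, in the order asked, and still so for the second after the job is handed in, with the robot touching nothing.
It also fails if it takes over 43 s, if anything falls off the work surface, if the arm or the gripper's body presses on something with over 40 N, if the wrist force passes 120 N, or if a joint passes its speed limit or range.

## Working session

There is one attempt and no reset: what is moved stays moved. The work goes in short steps, Python scripts to look and compute and a tool call to move; the robot and the scene stay as the last step left them, time stands still between calls to the robot, and variables do not carry over. Pictures are saved under pics/ and viewed, at most 10 in all, crops included, and the job is handed in when it is done.

Besides the shell and the picture viewer there is one more tool, called after "Emit:" as a command line: name --pt "numbers of a row" for each row, then --argument value for the rest. jog_arm: Moves the arm, as the interface text tells. Its arguments: {"type":"object","properties":{"rows":{"type":"array","items":{"type":"array","items":{"type":"number"}}},"newtons":{"type":"number"}},"required":["rows"]}

```bash
mkdir -p pics; cat > h.py <<'E'
import numpy as np, cv2
from scipy.spatial.transform import Rotation as R
from station import state, vision, bot
def ext(name, s=None):
    m=vision.camera_model(name); f=210/np.tan(np.radians(m["vfov"])/2)
    if "rvec" in m:
        Rw=R.from_rotvec(np.ravel(m["rvec"])).as_matrix(); t=np.ravel(m["tvec"])
        return f,m["cx"],m["cy"],Rw.T,-Rw.T@t
    T=np.array(m["tool_from_camera"]); Rt=R.from_quat(s["orientation"]).as_matrix()
    return f,m["cx"],m["cy"],Rt@T[:3,:3],Rt@T[:3,3]+np.array(s["tcp_pos"])
def ray(name,u,v,z,s=None):
    f,cx,cy,A,c=ext(name,s); d=A@np.array([(u-cx)/f,(v-cy)/f,1.]); return c+d*(z-c[2])/d[2]
def dep(name,u,v,D,s=None):
    f,cx,cy,A,c=ext(name,s); d=D[int(v),int(u)]; return c+A@np.array([(u-cx)/f,(v-cy)/f,1.])*d
E
python3 - <<'E'
from h import *
s=state();print(s["tcp_pos"],s["orientation"],bot.hold_point_z,s["time"],s["ft_force"])
for n in("top","scene"):
    p,D=vision.camera(n);cv2.imwrite(f"pics/{n}.png",cv2.resize(p[...,::-1],(784,588),interpolation=cv2.INTER_CUBIC));np.save(n,D);np.save(n+"p",p)
    print(vision.camera_model(n))
E
```

```text
[ 0.23433287 -0.57871698  0.23791516] [ 9.81542689e-01  1.91240950e-01 -2.20975119e-04 -8.94525293e-04] 0.0187 0.0 [-0.05654704 -0.15412286  0.72209984]
{'vfov': 48.90947563853629, 'cx': 273.3961354393936, 'cy': 208.53625457191646, 'rvec': array([ 2.11517768, -2.06295448,  0.26273542]), 'tvec': array([0.0675061 , 0.63367378, 0.893017  ])}
{'vfov': 54.597122420558186, 'cx': 289.49308380142145, 'cy': 209.16089503887582, 'rvec': array([ 0.97677745,  2.3183207 , -1.19482646]), 'tvec': array([ 0.38280849, -0.21624857,  1.17925042])}
```

View pics/top.png

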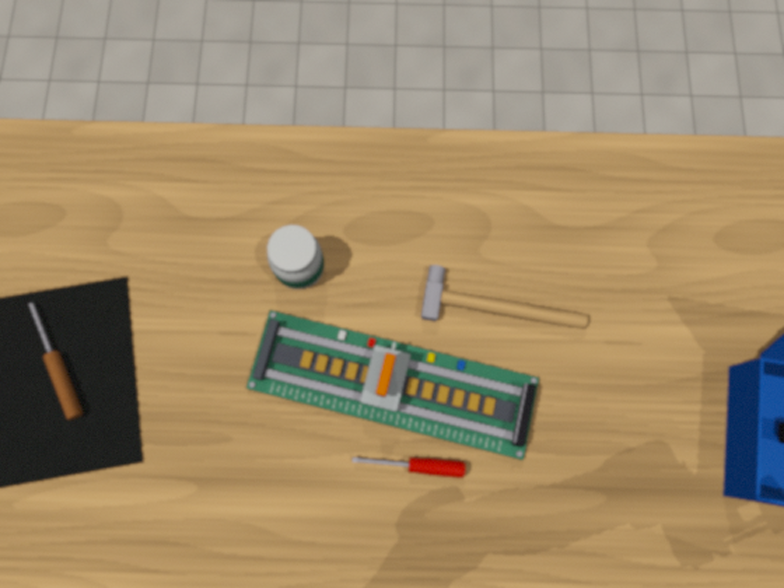

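View pics/scene.png

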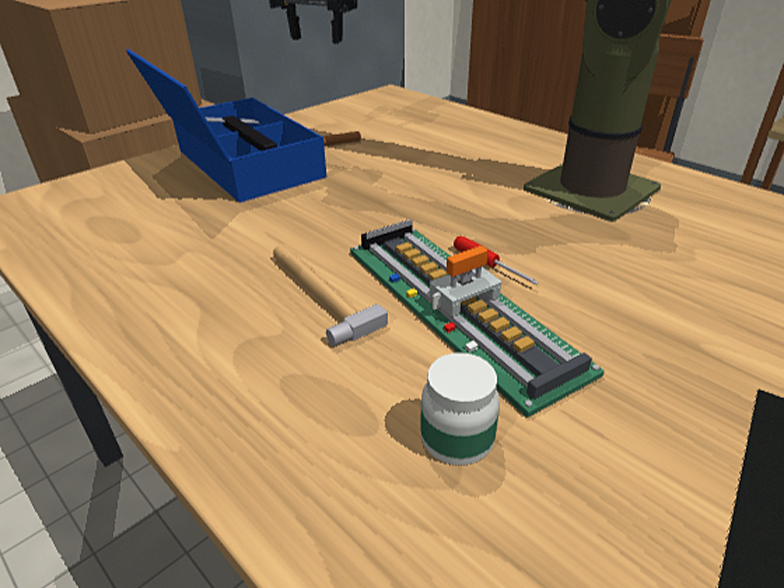

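Top view (1.4x): white tab (342,335), red (371,342), yellow (431,357), blue (461,365), bar centre ≈(386,375). Red is the +48 mm tab, to the left of the carriage.

```bash
python3 - <<'E'
from h import *
P={k:ray("top",u/1.4,v/1.4,z) for k,(u,v,z) in dict(white=(342,335,.02),red=(371,342,.02),yellow=(431,357,.02),blue=(461,365,.02),bar=(386.5,374.5,.092),screwTL=(272,316,.012),screwBR=(520,453,.012),screwTR=(534,381,.012),screwBL=(252,385,.012)).items()}
for k in P: print(k,P[k].round(4))
y=P["white"]-P["blue"];y[2]=0;print(np.linalg.norm(y));
y2=(P["screwTL"]-P["screwTR"]+P["screwBL"]-P["screwBR"]);print(np.degrees(np.arctan2(y[1],y[0])),np.degrees(np.arctan2(y2[1],y2[0])))
s=state();print(R.from_quat(s["orientation"]).as_matrix().round(3))
p=np.load("topp.npy");cv2.imwrite("pics/topc.png",cv2.resize(p[220:330,170:390,::-1],(800,400),interpolation=cv2.INTER_CUBIC))
E
```

```text
white [0.5754 0.1458 0.02  ]
red [0.5655 0.0999 0.02  ]
yellow [0.5442 0.0057 0.02  ]
blue [ 0.5328 -0.041   0.02  ]
bar [0.5063 0.0749 0.092 ]
screwTL [0.6048 0.2591 0.012 ]
screwBR [ 0.4023 -0.1308  0.012 ]
screwTR [ 0.5118 -0.1556  0.012 ]
screwBL [0.4946 0.2828 0.012 ]
0.19157997745567754
77.14581819336897 77.38282054392624
[[ 0.927  0.375 -0.001]
 [ 0.375 -0.927  0.001]
 [-0.    -0.002 -1.   ]]
```

View pics/topc.png

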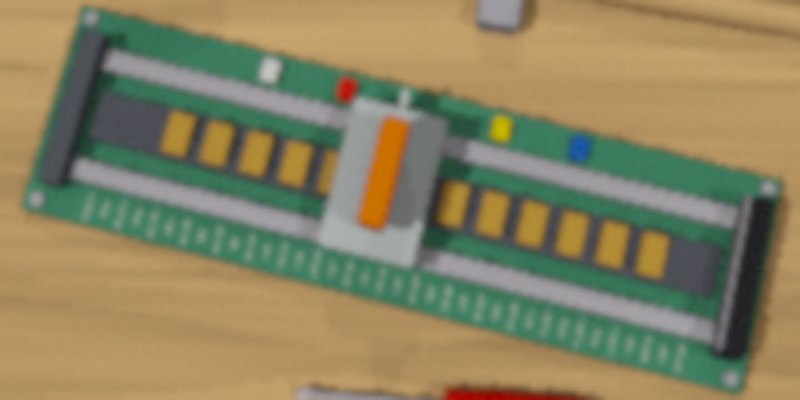

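The crop shows the strip's teeth, with the carriage just right of red. Jig yaw is about −12.8°. I'll move above the bar, aligned with it.

Emit:
jog_arm --pt "-1 49.7 -50.4 4 0 0 0.607" --pt "-1 49.7 -50.4 4 0 0 0.607" --pt "-1 49.7 -50.4 4 0 0 0.607" --pt "-1 49.7 -50.4 4 0 0 0.607" --pt "-1 49.7 -50.4 4 0 0 0.607" --pt "-1 49.7 -50.4 4 0 0 0.607" --pt "-1 49.7 -50.4 4 0 0 0.607" --pt "-1 49.7 -50.4 4 0 0 0.607" --pt "-1 49.7 -50.4 4 0 0 0.607" --pt "-1 49.7 -50.4 4 0 0 0.607"

```text
time: 1.35
tcp_pos: [0.4744, -0.0011, 0.2032]
orientation: [0.994, -0.111, 0.0, 0.0]
ft_force: [1.3, -0.2, 0.5]
opening: 0.997
grip_force: 0.0
```

Emit:
jog_arm --pt "-1 1.4 -8.1 0 0 0 0" --pt "-1 1.4 -8.1 0 0 0 0" --pt "-1 1.4 -8.1 0 0 0 0"

```text
time: 1.72
tcp_pos: [0.5054, 0.0738, 0.2031]
orientation: [0.994, -0.11, -0.0, 0.0]
ft_force: [-0.5, 0.3, -0.2]
opening: 1.002
grip_force: 0.0
```

```bash
python3 - <<'E'
from h import *
s=state();print(s["tcp_pos"],R.from_quat(s["orientation"]).as_euler("xyz",degrees=True),s["time"],s["ft_force"])
p,D=vision.camera("wrist");np.save("w",D);cv2.imwrite("pics/w1.png",cv2.resize(p[...,::-1],(784,588)))
import json;json.dump([list(s["tcp_pos"]),list(s["orientation"])],open("w1.json","w"))
E
```

```text
[0.50535592 0.07377394 0.20310154] [ 1.79982894e+02  2.51611615e-02 -1.25844154e+01] 1.725 [-0.53088248  0.26357607 -0.17238029]
```

View pics/w1.png

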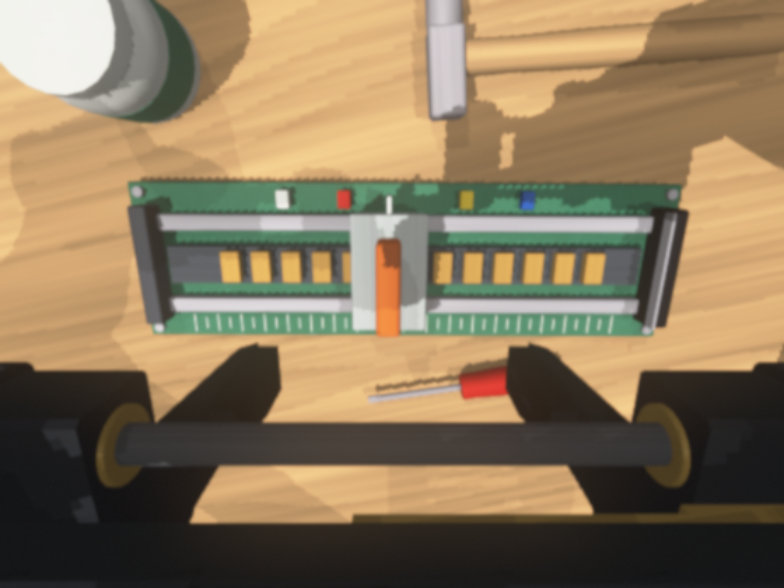

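Wrist view (1.4x): bar top spans about (376–400, 240–335), pointer tip (389,198), red tab (345,199), tooth centres at u≈231…321 and 443…594, v≈267.

```bash
python3 - <<'E'
from h import *
import json
a=json.load(open("w1.json"));s=dict(tcp_pos=a[0],orientation=a[1])
yaw=np.radians(-12.7);ex=np.array([np.cos(yaw),np.sin(yaw)]);ey=np.array([-np.sin(yaw),np.cos(yaw)])
D=np.load("w.npy")
print([dep("wrist",388/1.4,v/1.4,D,s).round(4).tolist() for v in (236,245,275,300,325,332)])
def q(u,v,z):
    p=ray("wrist",u/1.4,v/1.4,z,s); return p.round(4),(p[:2]@ex).round(4),(p[:2]@ey).round(4)
for n,u,v,z in [("white",282.5,199,.02),("red",345,199,.02),("yel",467,200,.02),("blue",528,200,.02),("ptr",389,205,.026),("bar",388.5,287,.092),("barfar",388.5,240,.092),("barnear",388.5,335,.092)]+[("tooth",u,267,.03) for u in(231,261,291,321,443,473,503,533,564,594)]+[("railL",165,222,.0),("railR",640,224,0)]: print(n,*q(u,v,z))
E
```

```text
[[0.5355, 0.0713, 0.0534], [0.5364, 0.0706, 0.0984], [0.5189, 0.0745, 0.1019], [0.5024, 0.0783, 0.0991], [0.4865, 0.0818, 0.1005], [0.4819, 0.0829, 0.1008]]
white [0.5767 0.1464 0.02  ] 0.5304 0.2696
red [0.5661 0.099  0.02  ] 0.5305 0.2211
yel [0.5447 0.0066 0.02  ] 0.5299 0.1262
blue [ 0.5344 -0.0396  0.02  ] 0.5301 0.0788
ptr [0.5546 0.0665 0.026 ] 0.5264 0.1868
bar [0.5087 0.0766 0.092 ] 0.4795 0.1865
barfar [0.5384 0.0699 0.092 ] 0.5099 0.1865
barnear [0.4764 0.0839 0.092 ] 0.4463 0.1866
tooth [0.5352 0.1987 0.03  ] 0.4785 0.3115
tooth [0.5301 0.1756 0.03  ] 0.4785 0.2878
tooth [0.5249 0.1525 0.03  ] 0.4786 0.2641
tooth [0.5198 0.1293 0.03  ] 0.4786 0.2405
tooth [0.4989 0.0354 0.03  ] 0.4789 0.1442
tooth [0.4937 0.0123 0.03  ] 0.4789 0.1205
tooth [ 0.4886 -0.0108  0.03  ] 0.479 0.0969
tooth [ 0.4834 -0.0339  0.03  ] 0.4791 0.0732
tooth [ 0.4781 -0.0578  0.03  ] 0.4791 0.0488
tooth [ 0.473  -0.0809  0.03  ] 0.4792 0.0251
railL [0.58   0.2533 0.    ] 0.5101 0.3747
railR [ 0.4918 -0.1347  0.    ] 0.5094 -0.0232
```

The bar's top is at 0.100 m, so the blade is standing on a tooth. Red is at s≈0.2215 and the nearest notch at s≈0.228. I'll descend next.

Emit:
jog_arm --pt "-1 0.25 -0.35 5 0 0 0" --pt "-1 0.25 -0.35 9 0 0 0" --pt "-1 0.25 -0.35 11.5 0 0 0" --pt "-1 0.25 -0.35 12.8 0 0 0" --pt "-1 0.25 -0.35 13.3 0 0 0" --pt "-1 0.25 -0.35 13.3 0 0 0"

```text
time: 2.52
tcp_pos: [0.5089, 0.0751, 0.071]
orientation: [0.994, -0.111, 0.0, 0.0]
ft_force: [-0.1, 0.2, 0.1]
opening: 0.998
grip_force: 0.0
```

Emit:
jog_arm --pt "0.3 0 0 0 0 0 0" --pt "0.5 0 0 0 0 0 0" --pt "0.6 0 0 0 0 0 0" --pt "0.7 0 0 0 0 0 0" --pt "0.8 0 0 0 0 0 0" --pt "1 0 0 0 0 0 0" --pt "1 0 0 0 0 0 0" --pt "1 0 0 0 0 0 0" --pt "1 0 0 0 0 0 0" --newtons 30

```text
time: 3.65
tcp_pos: [0.5087, 0.0761, 0.0704]
orientation: [0.994, -0.111, 0.0, -0.0]
ft_force: [0.5, 1.7, 0.0]
opening: 0.177
grip_force: 30.0
```

Emit:
jog_arm --pt "1 0 0 -0.15 0 0 0" --pt "1 0 0 -0.3 0 0 0" --pt "1 0 0 -0.45 0 0 0" --pt "1 0 0 -0.5 0 0 0" --pt "1 0 0 -0.5 0 0 0"

```text
time: 4.28
tcp_pos: [0.5086, 0.0758, 0.0754]
orientation: [0.994, -0.111, -0.0, 0.0]
ft_force: [1.4, 2.5, -10.3]
opening: 0.176
grip_force: 30.0
```

```bash
python3 - <<'E'
from h import *
s=state();print(s["tcp_pos"],s["ft_force"],s["opening"],s["grip_force"])
p,D=vision.camera("wrist");
for u in range(230,330,6): print(u,[dep("wrist",u,v,D,s)[2].round(4) for v in (230,250,270,290)])
cv2.imwrite("pics/w2.png",cv2.resize(p[...,::-1],(784,588)))
E
```

```text
[0.50863429 0.07582423 0.07538299] [  1.4105409    2.45968282 -10.2789074 ] 0.17572127525453307 29.998454935848713
230 [np.float64(0.0292), np.float64(0.0291), np.float64(0.1044), np.float64(0.1212)]
236 [np.float64(0.0516), np.float64(0.0532), np.float64(0.1041), np.float64(0.12)]
242 [np.float64(0.0524), np.float64(0.0826), np.float64(0.105), np.float64(0.1183)]
248 [np.float64(0.0519), np.float64(0.0839), np.float64(0.1007), np.float64(0.1185)]
254 [np.float64(0.0534), np.float64(0.0798), np.float64(0.1022), np.float64(0.1172)]
260 [np.float64(0.0525), np.float64(0.0796), np.float64(0.1009), np.float64(0.1177)]
266 [np.float64(0.1017), np.float64(0.1042), np.float64(0.1032), np.float64(0.1034)]
272 [np.float64(0.1019), np.float64(0.1036), np.float64(0.1049), np.float64(0.1041)]
278 [np.float64(0.1022), np.float64(0.1044), np.float64(0.1055), np.float64(0.1036)]
284 [np.float64(0.1016), np.float64(0.1053), np.float64(0.1053), np.float64(0.1044)]
290 [np.float64(0.1015), np.float64(0.1046), np.float64(0.104), np.float64(0.1049)]
296 [np.float64(0.1001), np.float64(0.103), np.float64(0.1042), np.float64(0.1041)]
302 [np.float64(0.0529), np.float64(0.0798), np.float64(0.1018), np.float64(0.1173)]
308 [np.float64(0.0523), np.float64(0.0798), np.float64(0.1021), np.float64(0.1184)]
314 [np.float64(0.0522), np.float64(0.0833), np.float64(0.1022), np.float64(0.1178)]
320 [np.float64(0.0524), np.float64(0.0812), np.float64(0.1037), np.float64(0.1205)]
326 [np.float64(0.0508), np.float64(0.0209), np.float64(0.1043), np.float64(0.1202)]
```

View pics/w2.png

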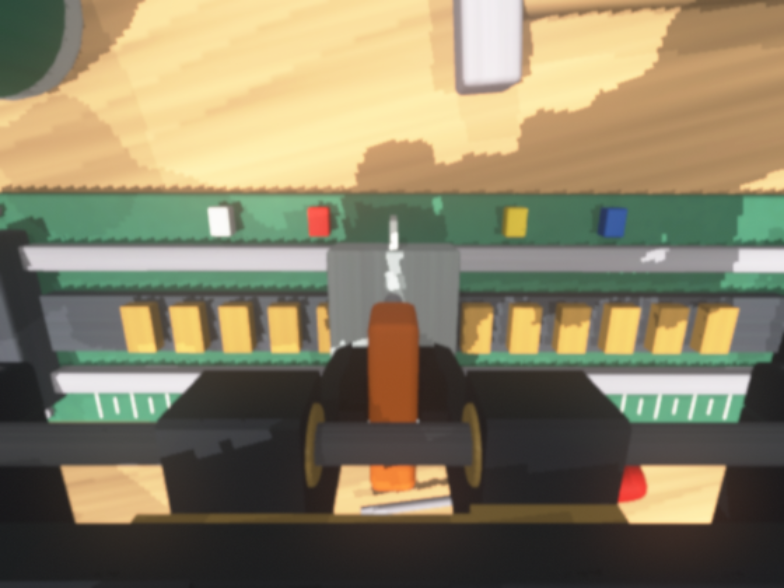

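Wrist view: bar centred at u=393, red tab at u=319, and the target notch (between the teeth at 284 and 332) at u≈308, so +42 mm. The latch is about 13 mm up, clear of the teeth. Sliding now.

Emit:
jog_arm --pt "1 0 -0.3 0 0 0 0" --pt "1 0 -0.9 0 0 0 0" --pt "1 0 -1.6 0 0 0 0" --pt "1 0 -2.3 0 0 0 0" --pt "1 0 -3.0 0 0 0 0" --pt "1 0 -3.6 0 0 0 0" --pt "1 0 -4.0 0 0 0 0" --pt "1 0 -4.2 0 0 0 0" --pt "1 0 -4.2 0 0 0 0" --pt "1 0 -4.2 0 0 0 0"

```text
time: 5.58
tcp_pos: [0.518, 0.1172, 0.0755]
orientation: [0.994, -0.111, 0.0, -0.0]
ft_force: [1.7, -0.5, -9.6]
opening: 0.176
grip_force: 30.0
```

```bash
python3 - <<'E'
from h import *
s=state();print(s["tcp_pos"],s["ft_force"],s["opening"],s["grip_force"],s["time"])
p,D=vision.camera("wrist")
print([dep("wrist",u,250,D,s)[2].round(4) for u in (272,278,284,290)])
yaw=np.radians(-12.7);ey=np.array([-np.sin(yaw),np.cos(yaw)])
print("tcp s",np.array(s["tcp_pos"])[:2]@ey)
cv2.imwrite("pics/w3.png",cv2.resize(p[120:270,80:480,::-1],(800,300),interpolation=cv2.INTER_CUBIC))
E
```

```text
[0.51804518 0.11719394 0.07547393] [ 1.66673459 -0.52219623 -9.63135681] 0.17622629127566566 29.998426074162126 5.575
[np.float64(0.1036), np.float64(0.1048), np.float64(0.1045), np.float64(0.105)]
tcp s 0.22821700706770215
```

View pics/w3.png

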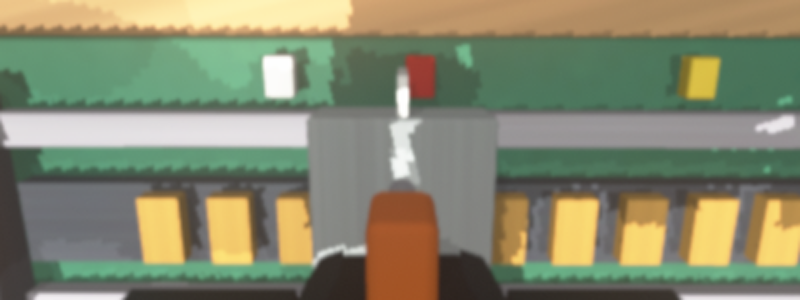

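Pointer at u=402 in the crop, notch centre ≈401.5, red tab right beside it (421). Letting the bar go.

Emit:
jog_arm --pt "-0.2 0 0 0 0 0 0" --pt "-0.2 0 0 0 0 0 0" --pt "-0.2 0 0 0 0 0 0" --pt "-0.2 0 0 0 0 0 0"

```text
time: 6.12
tcp_pos: [0.518, 0.1168, 0.0757]
orientation: [0.994, -0.111, 0.0, -0.0]
ft_force: [-0.9, 0.0, 0.3]
opening: 0.592
grip_force: 0.0
```

```bash
python3 - <<'E'
from h import *
s=state();print(s["tcp_pos"],s["ft_force"],s["opening"],s["grip_force"],s["time"])
p,D=vision.camera("wrist")
print([[dep("wrist",u,v,D,s)[2].round(4) for u in (274,278,284,290)] for v in (230,240,250,260)])
E
```

```text
[0.51795241 0.11682819 0.07567087] [-0.91537599  0.02103619  0.3045189 ] 0.5918958987038655 0.0 6.125
[[np.float64(0.0913), np.float64(0.0923), np.float64(0.092), np.float64(0.0913)], [np.float64(0.091), np.float64(0.0915), np.float64(0.0914), np.float64(0.0917)], [np.float64(0.0922), np.float64(0.0911), np.float64(0.0924), np.float64(0.0907)], [np.float64(0.0917), np.float64(0.0918), np.float64(0.091), np.float64(0.0923)]]
```

Bar top is at 0.0915–0.092 m, so it is fully home. Backing off straight up.

Emit:
jog_arm --pt "-0.2 0 0 -1 0 0 0" --pt "-0.2 0 0 -4 0 0 0" --pt "-0.2 0 0 -8 0 0 0" --pt "-0.2 0 0 -12 0 0 0" --pt "-0.2 0 0 -12 0 0 0" --pt "-0.2 0 0 -12 0 0 0"

```text
time: 6.92
tcp_pos: [0.5175, 0.1167, 0.1955]
orientation: [0.994, -0.111, -0.0, 0.0]
ft_force: [-0.8, -0.3, -0.4]
opening: 0.601
grip_force: 0.0
```

```bash
python3 - <<'E'
from h import *
s=state();print(s["tcp_pos"],s["ft_force"],s["time"])
p,D=vision.camera("wrist")
print([[dep("wrist",u,v,D,s)[2].round(4) for u in (273,277,281)] for v in (185,200,215,225)])
cv2.imwrite("pics/w4.png",cv2.resize(p[100:260,80:480,::-1],(800,320),interpolation=cv2.INTER_CUBIC))
E
```

```text
[0.51750184 0.11673858 0.19546401] [-0.83159896 -0.30418594 -0.43969364] 6.925
[[np.float64(0.091), np.float64(0.092), np.float64(0.0909)], [np.float64(0.0906), np.float64(0.0915), np.float64(0.0906)], [np.float64(0.0908), np.float64(0.0909), np.float64(0.0912)], [np.float64(0.09), np.float64(0.0915), np.float64(0.0923)]]
```

View pics/w4.png

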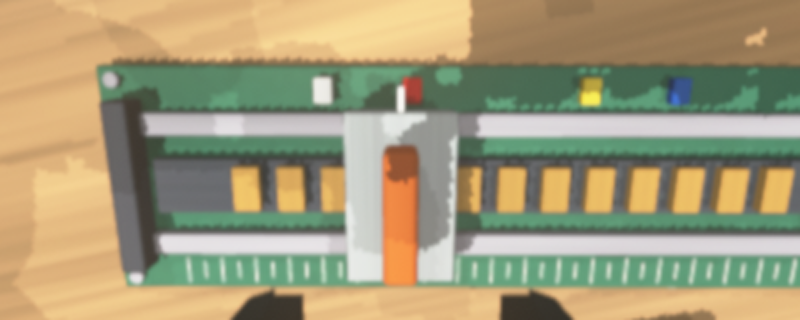

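The pointer (401,98) sits right beside the red tab (413,90). The bar is home and the gripper is clear.

```bash
python3 -c "
from station import bot
print(bot.finish_job())"
```

```text
the job is handed in; nothing more can be done
None
```

The length stop is set at the red marker: the bar is fully home in the notch about 7 mm from the tab, the gripper is clear, and the job was handed in at about 7 s.

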